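# Raise the yellow press arm past its balance point

## Robot

A 7-joint arm with a two-finger parallel gripper is mounted at the origin on the work surface. World frame = base frame: x ahead of the robot, y to its left, z up, the work surface at z = 0. Lengths are in m, angles in degrees, forces in N, time in s.
With the tool pointing down it reaches from about 0.425 to 0.875 m from the base axis. Payload 4.7 kg.
Tool frame: the origin (TCP) lies at the very end of the fingers, on their centre line; the grasp point (between the pads) lies 19 mm behind it; z points along the fingers, y is the line along which they close (so a half turn about z gives the same grasp; the last joint's range is limited). The gripper opens to 87 mm and grips with 3 to 60 N. Pads are 19 mm wide; open, the fingers measure 117 mm over their backs; the gripper's body (75 mm by 190 mm) begins 51 mm behind the grasp point.
Start: joints at [-63.478, 18.392, -4.016, 83.108, 1.295, 78.541, -3.26], TCP at [0.282, 0.586, 0.223] pointing down, gripper open.
Joint ranges: [-163.93, 163.93], [-17.29, 119.83], [-79.2, 71.16], [3.27, 140.29], [-89.18, 269.18], [5.43, 117.66], [-154.24, 154.24]. Speed limits (degrees/s): [147.25, 147.25, 180, 180, 180, 180, 180].

## Interface

Orientations are given as [roll, pitch, yaw] about the fixed x, y, z axes, in that order (R = Rz(yaw) Ry(pitch) Rx(roll)).
In Python, from cell import get_obs, eyes, env gives the robot as it stands.
- The arm moves only by the tool servo_tool, never from a script. Its argument "series" is a list that holds one entry, the list of rows, each a list of 7 numbers: the shift along the tool's x, y, z in units of 300 mm (1.0 is 300 mm), then the turn, a rotation vector about the tool's x, y, z in units of pi rad (1.0 is pi rad), then the opening, from 0 (shut) to 1 (fully open). In form: [[[tx, ty, tz, wx, wy, wz, gripper], ...]]. A call has 1 to 12 rows; each row is the pose to reach, as a shift and turn from the pose commanded when the call began, along the tool's axes at that moment, turning the shorter way round; what a row does not reach only later rows make up. A row lasts 1/12 s, in which the tool goes at most 41.7 mm and 7.16 degrees, less where a joint would pass 70% of its speed; a pose out of reach is approached as far as the arm can. A call with a number of a shift or a turn outside -1 to 1 is refused whole. A call with a gripper value outside its range is refused whole. The fingers move at their own pace and stop on an object; "grip_force" is the grip in N (left out, the last holds). Time passes only in rows, so rows that repeat a pose let the fingers close. It gives the time, the measured TCP pose, the force, the opening and the grip force at its end, in the units of the state.
- get_obs(): the state, without advancing time (a new reading comes with each control period).
- eyes.read_camera(name): name is "side" or "top" or "wrist"; returns a dict with "frame" (400x640x3 uint8, red, green, blue), "depth" (400x640 float32, m along the optical axis (not along the pixel's ray), 0 where there is no reading), "fx", "fy", "cx", "cy" (pixels), "distortion" ([k1, k2, p1, p2, k3] as OpenCV has them; the pictures are not rectified), "origin" and "rotation" of the camera in the world; the wrist camera has in their place "mount" (4x4, takes a point from camera to tool coordinates, whose origin is the TCP and whose axes are the flange's). Camera axes: x right, y down, z forward; pixel columns grow to the right and rows downward; lengths in m; the calibration is good to about 2 mm. A picture is of the moment at which its call begins: read the wrist's pose just before it.
- env.sign_off(): hands the job in; it is judged then, once.
The state is a dict: "time_s": time; "qpos": joint angles; "joint_velocities": joint speeds; "effort": joint torques, N m; "tool_pos": TCP position; "tool_rot": TCP orientation; "force": force on the tool from outside, world axes, zero at the start; "wrist_torque": the same for the moment, N m; "grip_width": finger opening in m; "grasp_force": force on a finger pad.
Only numpy, scipy, OpenCV 4.12 (cv2) and the standard library are available. Lean on these libraries where they do the work, as an engineer would, in place of code of your own. Each camera call takes 0.05 s, during which the arm holds its last target. There are 200 camera calls.

## Task

The grey sheets under the yellow press arm are needed: push the yellow arm up by the black bar at its free end, with the fingers and without gripping it, until it tips over its balance point and stays up by itself on its back stop. Push steadily rather than flinging it, keep off its counterweight, leave the blue arm down, and do not disturb the other things on the bench.

Things in the scene. Friction and masses are not known exactly. Their poses are not given: they have to be found in the camera images.
- yellow_arm (a joint): Angle of the yellow arm (to be raised), rad: 0 = lowered, foot on the sheets (start), arm sloping 0.3 rad up from hinge to free end; grows as the free end rises; 1.1 = leaning on its back stop. Below its balance point (between 0.35 and 0.7) it falls back to 0, beyond it it swings on slowly by itself to 1.1 and stays. Damped hinge; lifting at the bar takes 2 to 5 N at first, less as it rises.
- yellow_bar: Black round push bar with yellow ends across the yellow arm's near, free end: 26 mm diameter, 110 mm long. Origin at its centre, 200 mm from the hinge, 149 mm above the bench when lowered. y runs along the bar, parallel to the hinge; when lowered x is level towards the hinge and z up. Free space below it; the sheets (35 mm high) begin 30 mm, the foot's rod 75 mm farther along x.
- yellow_pivot (a point): Centre of the hinge of the yellow arm, 90 mm above the bench, between two dark steel cheeks. The arm is a yellow tube of 24 x 24 mm from the bar to here. The press (base plate 300 x 100 mm) is screwed to the bench; place, heading and side (left or right) differ from run to run.
- yellow_weight: Counterweight of the yellow arm: dark steel disc of 62 mm diameter, 36 mm wide, on a stalk; origin at its centre, with the arm lowered 62 mm behind and 80 mm above the hinge.
- blue_arm (a joint): Angle of the blue arm (to be left alone), rad: 0 = lowered, foot on the sheets (start), arm sloping 0.3 rad up from hinge to free end; grows as the free end rises; 1.1 = leaning on its back stop. Below its balance point (between 0.35 and 0.7) it falls back to 0, beyond it it swings on slowly by itself to 1.1 and stays. Damped hinge; lifting at the bar takes 2 to 5 N at first, less as it rises.
- blue_bar: Black round push bar with blue ends across the blue arm's near, free end: 26 mm diameter, 110 mm long. Origin at its centre, 200 mm from the hinge, 149 mm above the bench when lowered. y runs along the bar, parallel to the hinge; when lowered x is level towards the hinge and z up. Free space below it; the sheets (35 mm high) begin 30 mm, the foot's rod 75 mm farther along x.
- blue_pivot (a point): Centre of the hinge of the blue arm, 90 mm above the bench, between two dark steel cheeks. The arm is a blue tube of 24 x 24 mm from the bar to here. The press (base plate 300 x 100 mm) is screwed to the bench; place, heading and side (left or right) differ from run to run.
- blue_weight: Counterweight of the blue arm: dark steel disc of 62 mm diameter, 36 mm wide, on a stalk; origin at its centre, with the arm lowered 62 mm behind and 80 mm above the hinge.
- tape_roll: Bystander: brown cardboard tape roll lying flat, 72 mm across, 25 mm high, between the two presses; origin at its underside's centre.
- screwdriver: Bystander: screwdriver lying on the bench, 180 mm long, between the presses towards the back; origin at its middle.
- glue_bottle: Bystander: white bottle with a red cap, 60 mm across, 160 mm high; origin at its underside's centre.
- mug: Bystander: blue mug, 80 mm across, 90 mm high; origin at its underside's centre.
- spray_can: Bystander: orange can, 60 mm across, 170 mm high; origin at its underside's centre.
- carton: Bystander: closed cardboard carton, 100 x 140 x 70 mm; origin at its underside's centre.
- core_plug: Bystander: black plastic disc, 60 mm across, 40 mm high; origin at its underside's centre.

How it is judged:
By the outcome, as a careful person would: the job done as asked, in the order asked, and still so for the second after the job is handed in, with the robot touching nothing.
It also fails if it takes over 35 s, if anything falls off the work surface, if the arm or the gripper's body presses on something with over 40 N, if the wrist force passes 120 N, or if a joint passes its speed limit or range.

## Working session

There is one attempt and no reset: what is moved stays moved. The work goes in short steps, Python scripts to look and compute and a tool call to move; the robot and the scene stay as the last step left them, time stands still between calls to the robot, and variables do not carry over. Pictures are saved under pics/ and viewed, at most 10 in all, crops included, and the job is handed in when it is done.

Besides the shell and the picture viewer there is one more tool, called after "Emit:" as name(argument=value, ...) on one line, values as JSON. servo_tool: Moves the arm, as the interface text tells. Shifts and turns lie within -1 to 1; 1 stands for 300 mm of shift or pi rad of turn. Its arguments: {"type":"object","properties":{"series":{"type":"array"},"grip_force":{"type":"number"}},"required":["series"]}

```bash
mkdir -p pics
cat > h.py <<'E'
import numpy as np, cv2
from cell import get_obs, eyes, env
def cam(n):
    c=eyes.read_camera(n); c['K']=np.array([[c['fx'],0,c['cx']],[0,c['fy'],c['cy']],[0,0,1.]]); return c
def world(c,uv,depth=None,z=None):
    n=cv2.undistortPoints(np.array(uv,float).reshape(-1,1,2),c['K'],np.array(c['distortion'],float)).reshape(-1,2)
    d=np.c_[n,np.ones(len(n))]@np.array(c['rotation']).T; o=np.array(c['origin'])
    s=np.array(depth)[:,None] if depth is not None else ((z-o[2])/d[:,2])[:,None]
    return o+s*d
E
python3 - <<'E'
from h import *
import pickle
D={}
for n in('top','side'):
    c=cam(n); D[n]=c; cv2.imwrite(f'pics/{n}0.png',c['frame'][:,:,::-1]); print(n,np.round(c['origin'],3),np.round(c['rotation'],2).tolist())
pickle.dump(D,open('d.pkl','wb'))
print(get_obs())
E
```

```text
top [0.233 0.011 1.787] [-169.13, -0.08, -90.02]
side [0.395 0.912 0.929] [-131.65, 0.78, -170.46]
{'time_s': 0.1, 'qpos': array([-63.47809424,  18.43545388,  -4.01378864,  83.16906776,
         1.29477927,  78.54365475,  -3.25790591]), 'joint_velocities': array([-0.0491428 , -0.08909154,  0.07046407, -0.15251926, -0.07615027,
       -0.07761383, -0.02734607]), 'effort': array([-9.52391783e-04, -4.92571878e+01, -4.06274954e-01, -3.13395345e+01,
       -6.41198759e-02,  3.95292439e-02,  6.88120144e-05]), 'tool_pos': array([0.28185669, 0.58513017, 0.22155328]), 'tool_rot': array([-1.79897042e+02,  6.00344995e-03,  1.54288116e+02]), 'force': array([ 0.66753404, -0.0595757 ,  0.63439018]), 'wrist_torque': array([ 0.00471972, -0.01177402,  0.01722729]), 'grasp_force': 0.0, 'grip_width': 0.08731317750569173}
```

View pics/top0.png

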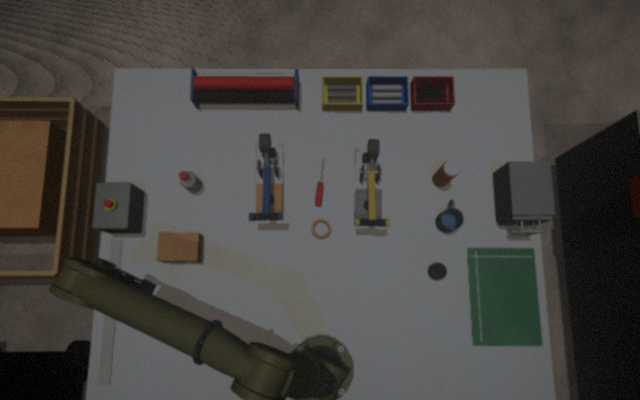

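View pics/side0.png

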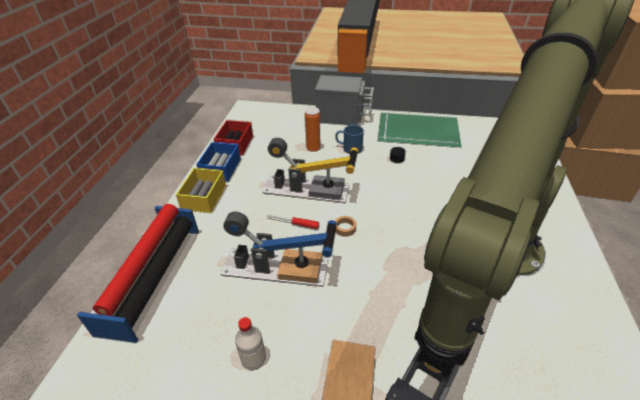

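The top view shows the yellow bar at (371,222) with its ends at about (356,222) and (388,223), its hinge near (372,170), and the blue bar at (266,217). The side view shows the yellow press behind the blue one, with the bar at (352,160).

```bash
cat > m.py <<'E'
from h import *
import pickle
from scipy.spatial.transform import Rotation as R
D=pickle.load(open('d.pkl','rb'))
for c in D.values(): c['rotation']=R.from_euler('xyz',c['rotation'],degrees=True).as_matrix()
c=D['top']; hsv=cv2.cvtColor(c['frame'],cv2.COLOR_RGB2HSV)
m=cv2.inRange(hsv,(18,120,50),(32,255,255)); m[:130]=0; m[240:]=0; m[:,:340]=0; m[:,400:]=0
v,u=np.nonzero(m); d=c['depth'][v,u]
P=world(c,np.c_[u,v],depth=d); 
k=d>0; P=P[k];u=u[k];v=v[k]
print(len(P),P.min(0).round(3),P.max(0).round(3))
for lab,s in (('L',(u<362)&(v>215)),('R',(u>381)&(v>215))):
    print(lab,s.sum(),u[s].mean(),v[s].mean(),P[s].mean(0).round(4),'ray149',world(c,[[u[s].mean(),v[s].mean()]],z=.158).round(4))
s=(v<215)
for a in range(165,220,8):
    t=s&(abs(v-a)<4)
    if t.sum(): print(a,P[t].mean(0).round(4))
q=[(x,y) for x,y in((266,217),(437,271),(449,220),(445,175),(320,229),(320,190),(190,182),(180,247),(371,222))]
print(np.c_[q,world(c,q,depth=[c['depth'][y,x] for x,y in q]).round(3)])
E
sed -i "s/return c$/return c/" h.py; python3 m.py
```

```text
349 [ 0.473 -0.224  0.094] [ 0.694 -0.117  0.167]
L 22 357.3636363636364 221.36363636363637 [ 0.4858 -0.1218  0.1594] ray149 [[ 0.486  -0.1219  0.158 ]]
R 16 386.875 222.5 [ 0.4819 -0.2201  0.1603] ray149 [[ 0.4822 -0.2205  0.158 ]]
165 [ 0.6905 -0.1676  0.0967]
173 [ 0.6648 -0.1749  0.1038]
181 [ 0.6357 -0.1744  0.1138]
189 [ 0.6042 -0.1724  0.1238]
197 [ 0.5747 -0.1735  0.1324]
205 [ 0.5448 -0.1706  0.1412]
213 [ 0.5193 -0.1708  0.1496]
[[ 2.66e+02  2.17e+02  5.01e-01  1.84e-01  1.60e-01]
 [ 4.37e+02  2.71e+02  3.28e-01 -4.09e-01  3.90e-02]
 [ 4.49e+02  2.20e+02  5.15e-01 -4.69e-01  7.00e-03]
 [ 4.45e+02  1.75e+02  6.47e-01 -4.24e-01  1.53e-01]
 [ 3.20e+02  2.29e+02  4.84e-01  2.00e-03 -8.00e-03]
 [ 3.20e+02  1.90e+02  6.24e-01  2.00e-03  1.90e-02]
 [ 1.90e+02  1.82e+02  6.32e-01  4.55e-01  1.15e-01]
 [ 1.80e+02  2.47e+02  4.10e-01  4.90e-01  7.10e-02]
 [ 3.71e+02  2.22e+02  4.82e-01 -1.66e-01  1.71e-01]]
```

```bash
cat >> h.py <<'E'
from scipy.spatial.transform import Rotation as R
H=np.deg2rad(-2.3); BAR=np.array([.484,-.171,.149])
def rot(phi):  # tool z forward and phi deg down, tool y along the bar
    p=np.deg2rad(phi); z=np.array([np.cos(p),0,-np.sin(p)]); y=np.array([0,1.,0]); M=np.c_[np.cross(y,z),y,z]
    return R.from_euler('z',H)*R.from_matrix(M)
def row(pos,r,o=None,p0=None,R0=None):
    o=o or get_obs(); p0=o['tool_pos'] if p0 is None else p0; R0=R.from_euler('xyz',o['tool_rot'],degrees=True) if R0 is None else R0
    return np.r_[R0.inv().apply(np.array(pos)-p0)/.3,(R0.inv()*(r or R0)).as_rotvec()/np.pi].round(3)
def onbar(phi,alpha,s=.025,gap=0.,back=0.): # TCP with finger under bar, arm raised by alpha
    X=R.from_euler('z',H); hinge=BAR+X.apply([.2*np.cos(.3),0,-.2*np.sin(.3)])
    b=hinge+X.apply([-.2*np.cos(.3+alpha),0,.2*np.sin(.3+alpha)]); M=rot(phi).as_matrix()
    return b+M[:,0]*(.0225+gap)+M[:,2]*(s-back)
E
python3 - <<'E'
from h import *
print('up',row([.30,.56,.36],None)); print('mid',row([.48,.22,.36],None))
for b in(.1,0): print('pre',onbar(45,0,gap=.012,back=b))
print(rot(90).as_euler('xyz',degrees=True))
E
```

```text
up [-0.091 -0.05  -0.461  0.     0.     0.   ]
mid [-1.123 -0.811 -0.46   0.     0.     0.   ]
pre [ 0.40663418 -0.16789267  0.17763782]
pre [ 0.4772879  -0.17073041  0.10692715]
[180.    0.  177.7]
```

Emit:
servo_tool(series=[[[-0.09, -0.05, -0.2, 0, 0, 0, 0.6], [-0.09, -0.05, -0.33, 0, 0, 0, 0.6], [-0.09, -0.05, -0.46, 0, 0, 0, 0.6], [-0.09, -0.05, -0.46, 0, 0, 0, 0.6], [-0.95, -0.7, -0.46, 0, 0, 0, 0.6], [-0.95, -0.7, -0.46, 0, 0, 0, 0.6], [-0.95, -0.7, -0.46, 0, 0, 0, 0.6], [-0.95, -0.7, -0.46, 0, 0, 0, 0.6], [-0.95, -0.7, -0.46, 0, 0, 0, 0.6], [-0.95, -0.7, -0.46, 0, 0, 0, 0.6], [-0.95, -0.7, -0.46, 0, 0, 0, 0.6], [-0.95, -0.7, -0.46, 0, 0, 0, 0.6]]])

```text
time_s: 1.1
tool_pos: [0.4492, 0.2687, 0.3605]
tool_rot: [-180.0, 0.0, 154.1]
force: [1.1, 0.3, -0.2]
grip_width: 0.0523
grasp_force: 0.0
```

Run:
```python
from h import *
o=get_obs();print(o['time_s'],o['tool_pos'],o['tool_rot'],o['qpos'],o['force'])
print(row([.45,-.17,.36],rot(90))); print(row([.43,-.17,.32],rot(60)))
```

```text
1.1 [0.44915037 0.26869721 0.36049979] [-1.79963836e+02  4.66968834e-02  1.54091336e+02] [-4.31879120e+01  9.04219916e-01  9.51132089e+00  8.77769890e+01
 -9.08554453e-02  9.13387659e+01  3.04114603e+01] [ 1.14579104  0.34365442 -0.15093844]
[-0.641 -1.314  0.003 -0.     0.    -0.131]
[-0.581 -1.343  0.136 -0.035 -0.164 -0.128]
```

Emit:
servo_tool(series=[[[-0.3, -0.6, 0, 0, 0, -0.06, 0.6], [-0.6, -1.0, 0, 0, 0, -0.13, 0.6], [-0.6, -1.0, 0, 0, 0, -0.13, 0.6], [-0.6, -1.0, 0, 0, 0, -0.13, 0.6], [-0.6, -1.0, 0, 0, 0, -0.13, 0.6], [-0.6, -1.0, 0, 0, 0, -0.13, 0.6], [-0.6, -1.0, 0, 0, 0, -0.13, 0.6], [-0.6, -1.0, 0, 0, 0, -0.13, 0.6], [-0.6, -1.0, 0, 0, 0, -0.13, 0.6], [-0.6, -1.0, 0, 0, 0, -0.13, 0.6], [-0.6, -1.0, 0, 0, 0, -0.13, 0.6]]])

```text
time_s: 2.02
tool_pos: [0.4794, -0.0769, 0.3603]
tool_rot: [180.0, -0.0, 177.5]
force: [0.7, 1.6, 0.4]
grip_width: 0.052
grasp_force: 0.0
```

Run:
```python
from h import *
o=get_obs();print(o['time_s'],o['tool_pos'],o['tool_rot'],o['qpos'],o['force'])
print(row([.40,-.168,.32],rot(45)))
```

```text
2.0167 [ 0.4793819  -0.07693837  0.36032543] [ 1.79964952e+02 -2.49408159e-02  1.77478865e+02] [-26.90773264  -5.32346508  30.59663454  92.99425231   2.67318638
  91.61530536  91.133571  ] [0.67140292 1.55151357 0.41132427]
[ 0.251 -0.315  0.134 -0.    -0.25  -0.001]
```

Emit:
servo_tool(series=[[[0.25, -0.315, 0.12, 0, -0.04, 0, 0.6], [0.25, -0.315, 0.12, 0, -0.08, 0, 0.6], [0.25, -0.315, 0.12, 0, -0.12, 0, 0.6], [0.25, -0.315, 0.12, 0, -0.16, 0, 0.6], [0.25, -0.315, 0.12, 0, -0.2, 0, 0.6], [0.25, -0.315, 0.12, 0, -0.25, 0, 0.6], [0.25, -0.315, 0.12, 0, -0.25, 0, 0.6], [0.25, -0.315, 0.12, 0, -0.25, 0, 0.6], [0.25, -0.315, 0.12, 0, -0.25, 0, 0.6]]])

```text
time_s: 2.77
tool_pos: [0.4356, -0.1428, 0.3119]
tool_rot: [176.4, 14.9, 178.8]
force: [0.6, 1.1, 0.1]
grip_width: 0.0524
grasp_force: 0.0
```

```bash
cat > s.py <<'E'
from h import *
import sys
o=get_obs();print(o['time_s'],o['tool_pos'].round(4),o['tool_rot'].round(2),o['qpos'].round(1),o['force'].round(2),o['wrist_torque'].round(2))
E
python3 s.py
python3 - <<'E'
from h import *
for b in(.12,.1,.06,0): p=onbar(45,0,gap=.015,back=b); print(b,p.round(3),row(p,rot(45)))
c=cam('wrist'); cv2.imwrite('pics/w1.png',c['frame'][:,:,::-1])
E
```

```text
2.7667 [ 0.4356 -0.1428  0.3119] [176.36  14.94 178.82] [ 42.7 -16.8 -16.4 109.6 -14.8  74.9 118.2] [0.61 1.08 0.14] [-0.02  0.27  0.07]
0.12 [ 0.39  -0.167  0.19 ] [ 0.249 -0.107  0.349  0.023 -0.167  0.   ]
0.1 [ 0.405 -0.168  0.176] [ 0.216 -0.112  0.407  0.023 -0.167  0.   ]
0.06 [ 0.433 -0.169  0.147] [ 0.149 -0.121  0.522  0.023 -0.167  0.   ]
0 [ 0.475 -0.171  0.105] [ 0.049 -0.135  0.694  0.023 -0.167  0.   ]
```

```bash
cat > kin.py <<'E'
from h import *
from itertools import product
from scipy.optimize import least_squares
Q=np.array([[-63.478,18.392,-4.016,83.108,1.295,78.541,-3.26],[-43.188,.904,9.511,87.777,-.091,91.339,30.411],[-26.908,-5.323,30.597,92.994,2.673,91.615,91.134]])
P=[[.282,.586,.223],[.44915,.2687,.3605],[.47938,-.07694,.36033]]; E=[[180,0,154.3],[-179.96,.05,154.09],[179.96,-.02,177.48]]
o=get_obs(); Q=np.r_[Q,[[42.7,-16.8,-16.4,109.6,-14.8,74.9,118.2]]];P.append([.4356,-.1428,.3119]);E.append([176.36,14.94,178.82])
def fk(q,s,L):
    r=R.identity();p=np.array([0,0,L[0]])
    for i,a in enumerate(q):
        r=r*R.from_euler('yz'[i%2==0],s[i]*a,degrees=True)
        if i in(1,3): p=p+r.apply([L[4+i//2],0,L[1+i//2]])
        if i==6: p=p+r.apply([0,0,L[3]])
    return p,r
if __name__=='__main__':
    best=None
    for z in product((1,-1),repeat=4):
        s=[z[0],1,z[1],1,z[2],1,z[3]]
        e=0
        rs=[fk(q,s,[.3]*6)[1] for q in Q]
        d=[(R.from_euler('xyz',a,degrees=True).inv()*r) for a,r in zip(E,rs)]
        er=max((d[0].inv()*x).magnitude() for x in d)
        f=least_squares(lambda L:np.concatenate([fk(q,s,L)[0]-p for q,p in zip(Q,P)]),[.35,.45,.5,.4,0,0])
        print(s,round(np.degrees(er),2),f.x.round(3),round(np.abs(f.fun).max(),4),np.degrees(d[0].as_rotvec()).round(1))
E
python3 kin.py | sort -t']' -k2 -n | sed -n 1,16p
```

```text
[-1, 1, -1, 1, -1, 1, -1] 0.05 [-0.025  0.368  0.542  0.151 -0.027 -0.159] 0.0234 [ -0.  -0. -90.]
[-1, 1, -1, 1, 1, 1, -1] 28.59 [-0.312  0.248  0.526 -0.078 -0.008 -0.337] 0.0219 [ -1.9   2.1 -89.5]
[1, 1, 1, 1, 1, 1, 1] 49.57 [ 6.703  0.742  0.475  2.931 -0.263  4.209] 0.5178 [-0.  -0.  38.6]
[1, 1, 1, 1, -1, 1, 1] 61.99 [ 0.86  -1.768  0.08  -1.895  0.208  0.682] 0.4501 [ 2.4  1.  38.1]
[-1, 1, 1, 1, -1, 1, -1] 68.74 [ 0.17   0.72  -0.177  0.638  0.607 -0.049] 0.1936 [  2.   -1.9 -82.3]
[-1, 1, 1, 1, 1, 1, -1] 69.28 [-1.912 -0.166 -0.309 -1.062  0.763 -1.319] 0.1923 [ -0.   -0.  -81.8]
[1, 1, -1, 1, 1, 1, 1] 114.95 [ 3.545 -0.073 -0.142  0.553  0.309  2.647] 0.4274 [-2.4 -0.8 31. ]
[1, 1, -1, 1, -1, 1, 1] 115.64 [ 1.572 -0.902 -0.256 -1.029  0.442  1.427] 0.4657 [ 0.  -0.  30.4]
[-1, 1, 1, 1, 1, 1, 1] 119.51 [-1.912 -0.166 -0.309 -1.062  0.763 -1.319] 0.1923 [ -0.   -0.  -88.4]
[-1, 1, 1, 1, -1, 1, 1] 120.15 [ 0.17   0.72  -0.177  0.638  0.607 -0.049] 0.1936 [  2.1  -1.8 -88.9]
[1, 1, -1, 1, 1, 1, -1] 141.57 [ 3.545 -0.073 -0.142  0.553  0.309  2.647] 0.4274 [-2.5 -0.7 37.5]
[1, 1, -1, 1, -1, 1, -1] 150.19 [ 1.572 -0.902 -0.256 -1.029  0.442  1.427] 0.4657 [ 0. -0. 37.]
[1, 1, 1, 1, 1, 1, -1] 166.25 [ 6.703  0.742  0.475  2.931 -0.263  4.209] 0.5178 [-0.  -0.  45.1]
[-1, 1, -1, 1, -1, 1, 1] 171.22 [-0.025  0.368  0.542  0.151 -0.027 -0.159] 0.0234 [ -0.   -0.  -96.5]
[-1, 1, -1, 1, 1, 1, 1] 172.02 [-0.312  0.248  0.526 -0.078 -0.008 -0.337] 0.0219 [ -2.   2. -96.]
[1, 1, 1, 1, -1, 1, -1] 174.96 [ 0.86  -1.768  0.08  -1.895  0.208  0.682] 0.4501 [ 2.5  0.9 44.6]
```

View pics/w1.png

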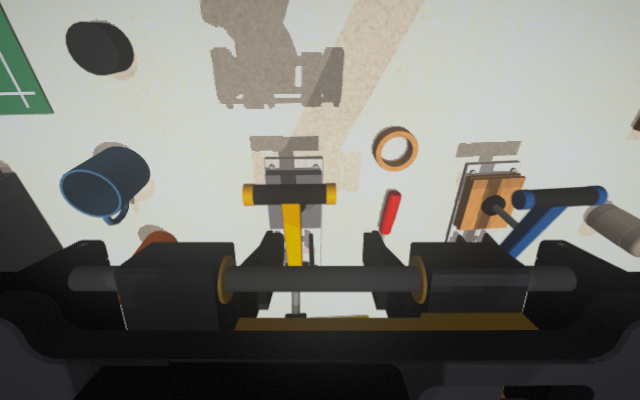

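The wrist view shows the yellow bar at (290,194), spanning columns 245–335, with the tube below it. The blue bar at (560,196) is well away, and so are the mug at (105,180) and the tape roll at (395,150).

```bash
cat > kin.py <<'E'
from h import *
from scipy.optimize import least_squares
Q=np.array([[-63.478,18.392,-4.016,83.108,1.295,78.541,-3.26],[-43.188,.904,9.511,87.777,-.091,91.339,30.411],[-26.908,-5.323,30.597,92.994,2.673,91.615,91.134],[42.7,-16.8,-16.4,109.6,-14.8,74.9,118.2]])
P=np.array([[.282,.586,.223],[.44915,.2687,.3605],[.47938,-.07694,.36033],[.4356,-.1428,.3119]])
def fk(q,L):
    h,l1,l2,d,a3,a4,a6=L[:7]
    off={2:[a3,0,l1],3:[a4,0,l2],6:[a6,0,d]}
    r=R.identity();p=np.array([0,0,h])
    for i,a in enumerate(q):
        r=r*R.from_euler('y' if i%2 else 'z',a if i%2 else -a,degrees=True)
        if i==6: r=r  # a6 acts before joint 7
        if i in(2,3): p=p+r.apply(off[i])
        if i==5: p=p+r.apply(off[6])
    return p,r*R.from_euler('z',90,degrees=True)
L0=np.array([.34,.45,.5,.4,0,0,0])
fit=least_squares(lambda L:np.r_[np.concatenate([fk(q,L)[0]-p for q,p in zip(Q,P)]),.003*(L-L0)],L0)
L=fit.x
lo=np.array([-163.93,-17.29,-79.2,3.27,-89.18,5.43,-154.24]);hi=np.array([163.93,119.83,71.16,140.29,269.18,117.66,154.24])
def ik(p,r,q0,m=3):
    f=lambda q:np.r_[(fk(q,L)[0]-p)*20,(fk(q,L)[1].inv()*r).as_rotvec()*5,.001*(q-q0)/50]
    s=least_squares(f,np.clip(q0,lo+m+.1,hi-m-.1),bounds=(lo+m,hi-m)); return s.x,np.abs(s.fun[:6]).max()
if __name__=='__main__':
    print(L.round(4),np.abs(fit.fun[:12]).max())
    for phi in(35,45,55,65):
        for al,g,b in((0,.015,.1),(0,.015,0),(.4,0,0),(.7,0,0)):
            res=[ik(onbar(phi,al,gap=g,back=b),rot(phi),np.array(q0)) for q0 in([42.7,-16,-16,109,-15,75,118],[-27,-5,30,93,3,92,91],[20,0,0,110,0,60,90])]
            q,e=min(res,key=lambda t:t[1]); print(phi,al,b,round(e,4),q.round(0))
E
python3 kin.py
```

```text
[-0.0417  0.3658  0.4995  0.1571  0.0165 -0.1816  0.0006] 0.020557962053312423
35 0 0.1 1.8975 [ 28. -14.   3. 129. -45.  37. 151.]
35 0 0 0.8465 [ 14. -14.   9. 136. -48.  18. 151.]
35 0.4 0 0.3285 [ 22. -14.   1. 128. -51.  22. 151.]
35 0.7 0 0.0 [ 33. -11. -10. 122. -49.  23. 147.]
45 0 0.1 1.6068 [ 30. -14.   0. 126. -34.  44. 141.]
45 0 0 0.6932 [ 25. -14.   0. 135. -42.  26. 147.]
45 0.4 0 0.1605 [ 22. -14.   0. 126. -30.  29. 132.]
45 0.7 0 0.0 [ 38. -10. -16. 118. -31.  32. 130.]
55 0 0.1 1.2804 [ 28. -14.   0. 123. -20.  51. 127.]
55 0 0 0.5393 [ 24. -14.   0. 133. -24.  34. 129.]
55 0.4 0 0.0 [ 12. -14.   8. 124. -14.  37. 117.]
55 0.7 0 0.0 [ 40.  -7. -19. 114. -20.  41. 120.]
65 0 0.1 0.8772 [ 25. -14.   0. 120. -12.  58. 118.]
65 0 0 0.3387 [ 23. -14.   0. 131. -13.  43. 119.]
65 0.4 0 0.0 [ 42. -12. -18. 120. -16.  48. 119.]
65 0.7 0 0.0 [ 40.  -4. -20. 109. -11.  51. 113.]
```

Run:
```python
from h import *
print(row([.44,-.168,.28],rot(85))); print(row([.44,-.168,.14],rot(85)))
for p in(90,75,60,50): print(p,onbar(p,0,gap=.01).round(4))
```

```text
[-0.01  -0.068  0.089  0.021  0.053  0.004]
[ 0.107 -0.098  0.54   0.021  0.053  0.004]
90 [ 0.4515 -0.1697  0.124 ]
75 [ 0.4591 -0.17    0.1164]
60 [ 0.4684 -0.1704  0.1111]
50 [ 0.4752 -0.1706  0.109 ]
```

Emit:
servo_tool(series=[[[-0.01, -0.07, 0.09, 0.02, 0.05, 0.004, 0.6], [-0.01, -0.07, 0.09, 0.02, 0.05, 0.004, 0.6], [-0.01, -0.07, 0.09, 0.02, 0.05, 0.004, 0.6], [-0.01, -0.07, 0.09, 0.02, 0.05, 0.004, 0.6], [-0.01, -0.07, 0.09, 0.02, 0.05, 0.004, 0.6], [0.05, -0.085, 0.32, 0.02, 0.05, 0.004, 0.6], [0.05, -0.085, 0.32, 0.02, 0.05, 0.004, 0.6], [0.05, -0.085, 0.32, 0.02, 0.05, 0.004, 0.6], [0.05, -0.085, 0.32, 0.02, 0.05, 0.004, 0.6]]])

```text
time_s: 3.57
tool_pos: [0.4429, -0.164, 0.2129]
tool_rot: [179.8, 5.7, 178.1]
force: [0.7, 0.1, 1.6]
grip_width: 0.0525
grasp_force: 0.0
```

```bash
python3 s.py
python3 - <<'E'
from h import *
print(row([.44,-.168,.13],rot(85)));print(row(onbar(75,0,gap=.012),rot(75)));print(row(onbar(60,0,gap=.012),rot(60)))
E
```

```text
3.5667 [ 0.4429 -0.164   0.2129] [179.81   5.69 178.13] [ 42.2  -6.8 -21.8 111.5  -4.8  69.5 110. ] [0.69 0.06 1.62] [-0.03  0.04  0.03]
[ 0.036 -0.015  0.274  0.001  0.004  0.002]
[-0.016 -0.019  0.326  0.001 -0.052  0.002]
[-0.045 -0.02   0.349  0.002 -0.135  0.002]
```

q2 has recovered to -6.8. Next I descend in front of the bar, then tilt the fingers under it.

Emit:
servo_tool(series=[[[0.02, -0.015, 0.1, 0, 0, 0.002, 0.6], [0.036, -0.015, 0.2, 0, 0, 0.002, 0.6], [0.036, -0.015, 0.275, 0, 0, 0.002, 0.6], [0.036, -0.015, 0.3, 0, 0, 0.002, 0.6], [0.02, -0.017, 0.31, 0, -0.02, 0.002, 0.6], [0, -0.018, 0.32, 0, -0.05, 0.002, 0.6], [0, -0.018, 0.32, 0, -0.05, 0.002, 0.6]]])

```text
time_s: 4.15
tool_pos: [0.4521, -0.1709, 0.1184]
tool_rot: [179.8, 14.9, 177.6]
force: [-1.0, 0.3, -1.7]
grip_width: 0.052
grasp_force: 0.0
```

```bash
python3 s.py
python3 - <<'E'
from h import *
for p in (65,60,55): print(p,row(onbar(p,0,gap=.012),rot(p)))
c=cam('wrist'); cv2.imwrite('pics/w2.png',c['frame'][:,:,::-1])
c=cam('side'); cv2.imwrite('pics/s2.png',cv2.resize(c['frame'][100:260,230:430,::-1],None,fx=3,fy=3))
E
```

```text
4.15 [ 0.4521 -0.1709  0.1184] [179.83  14.88 177.6 ] [ 43.2  -7.  -20.5 124.4 -10.3  48.6 116.1] [-1.    0.34 -1.74] [0.12 0.4  0.02]
65 [-0.03   0.004  0.031  0.001 -0.056 -0.001]
60 [-0.04   0.004  0.039  0.001 -0.084 -0.001]
55 [-0.05   0.004  0.046  0.001 -0.112 -0.001]
```

View pics/w2.png

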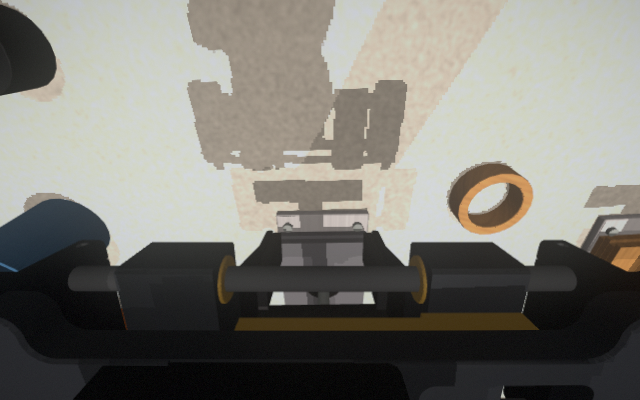

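View pics/s2.png

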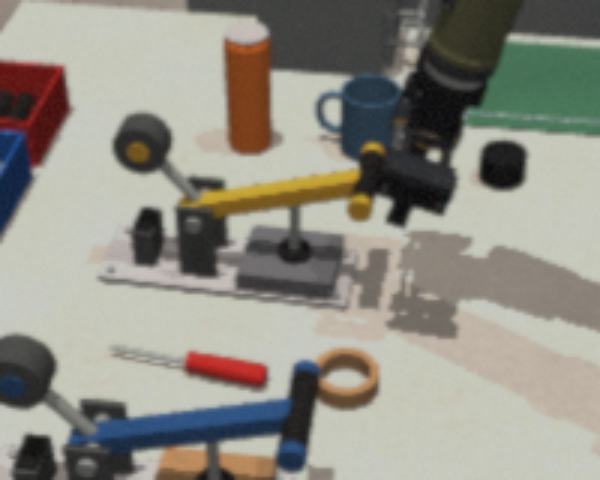

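Wrist view: the bar is hidden behind the gripper body, with the press base centred at (322,250) between the fingers. Side crop: the fingertips at (400,215) sit just in front of and below the bar at (365,180). Next I tilt to 60° under the bar.

Emit:
servo_tool(series=[[[-0.012, 0.004, 0.02, 0, -0.02, -0.001, 0.6], [-0.022, 0.004, 0.028, 0, -0.04, -0.001, 0.6], [-0.032, 0.004, 0.034, 0, -0.06, -0.001, 0.6], [-0.04, 0.004, 0.039, 0, -0.084, -0.001, 0.6], [-0.04, 0.004, 0.039, 0, -0.084, -0.001, 0.6], [-0.04, 0.004, 0.039, 0, -0.084, -0.001, 0.6]]])

```text
time_s: 4.75
tool_pos: [0.4684, -0.1694, 0.1102]
tool_rot: [179.8, 29.8, 177.8]
force: [1.2, 0.3, 0.8]
grip_width: 0.0525
grasp_force: 0.0
```

```bash
python3 s.py
python3 - <<'E'
from h import *
o=get_obs();R0=rot(60);p0=onbar(60,0,gap=.012)
for a in np.arange(0,.81,.1): print(a.round(1),row(onbar(60,a,gap=-.003),rot(60),o), onbar(60,a).round(3))
E
```

```text
4.75 [ 0.4684 -0.1694  0.1102] [179.8   29.8  177.84] [ 40.7 -12.7 -14.1 134.9 -28.4  32.9 134.8] [1.18 0.32 0.77] [ 0.03  0.56 -0.04]
0.0 [-0.045 -0.003 -0.003  0.002 -0.001  0.001] [ 0.477 -0.171  0.116]
0.1 [-0.096 -0.003 -0.046  0.002 -0.001  0.001] [ 0.484 -0.171  0.135]
0.2 [-0.151 -0.003 -0.083  0.002 -0.001  0.001] [ 0.493 -0.171  0.153]
0.3 [-0.209 -0.003 -0.115  0.002 -0.001  0.001] [ 0.503 -0.172  0.17 ]
0.4 [-0.271 -0.003 -0.141  0.002 -0.001  0.001] [ 0.515 -0.172  0.186]
0.5 [-0.334 -0.003 -0.161  0.002 -0.001  0.001] [ 0.529 -0.173  0.2  ]
0.6 [-0.399 -0.003 -0.174  0.002 -0.001  0.001] [ 0.544 -0.173  0.214]
0.7 [-0.466 -0.003 -0.181  0.002 -0.001  0.001] [ 0.56  -0.174  0.225]
0.8 [-0.532 -0.003 -0.181  0.002 -0.001  0.001] [ 0.577 -0.175  0.235]
```

Emit:
servo_tool(series=[[[-0.02, -0.003, 0, 0, 0, 0, 0.6], [-0.045, -0.003, -0.003, 0, 0, 0, 0.6], [-0.062, -0.003, -0.017, 0, 0, 0, 0.6], [-0.079, -0.003, -0.032, 0, 0, 0, 0.6], [-0.096, -0.003, -0.046, 0, 0, 0, 0.6], [-0.114, -0.003, -0.058, 0, 0, 0, 0.6], [-0.132, -0.003, -0.071, 0, 0, 0, 0.6], [-0.151, -0.003, -0.083, 0, 0, 0, 0.6]]])

```text
time_s: 5.42
tool_pos: [0.4932, -0.1713, 0.1528]
tool_rot: [179.8, 29.6, 177.9]
force: [-10.7, -0.5, 1.5]
grip_width: 0.0519
grasp_force: 3.9
```

```bash
python3 s.py
python3 - <<'E'
from h import *
o=get_obs()
for a in np.arange(.2,.86,.1): print(a.round(1),row(onbar(60,a,gap=-.003),rot(60),o))
c=cam('side'); cv2.imwrite('pics/s3.png',cv2.resize(c['frame'][100:260,230:430,::-1],None,fx=3,fy=3))
E
```

```text
5.4167 [ 0.4932 -0.1713  0.1528] [179.77  29.61 177.86] [ 41.7 -12.9 -16.  129.4 -24.8  37.9 129.5] [-10.67  -0.55   1.5 ] [0.14 2.24 0.23]
0.2 [-0.008 -0.    -0.002  0.002 -0.002  0.001]
0.3 [-0.067 -0.    -0.034  0.002 -0.002  0.001]
0.4 [-0.128 -0.    -0.06   0.002 -0.002  0.001]
0.5 [-0.191 -0.    -0.08   0.002 -0.002  0.001]
0.6 [-0.257 -0.    -0.093  0.002 -0.002  0.001]
0.7 [-0.323 -0.    -0.1    0.002 -0.002  0.001]
0.8 [-0.39  -0.001 -0.101  0.002 -0.002  0.001]
```

View pics/s3.png

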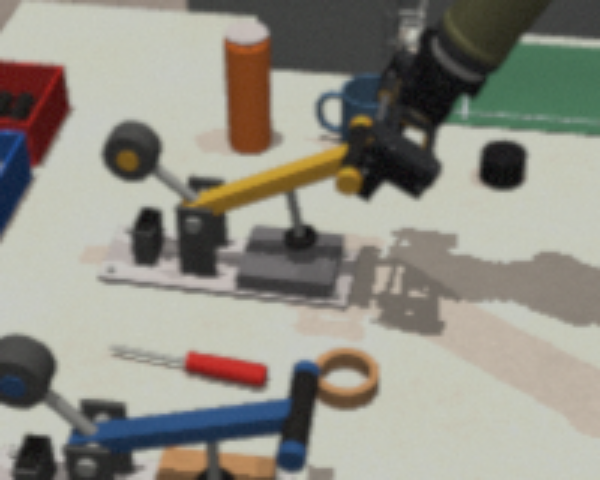

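Side crop: the bar sits on the fingers at (355,160), and the foot has lifted off the sheets at (300,235). The force is about 11 N. I keep going, turning the tool along with the arm to reduce rubbing.

Run:
```python
from h import *
o=get_obs(); 
for a in np.arange(.2,.86,.05): p=60+30*(a-.2); print(a.round(2),row(onbar(p,a,gap=-.003),rot(p),o))
```

```text
0.2 [ 0.     0.001  0.001  0.001 -0.001  0.001]
0.25 [-0.026  0.001 -0.017  0.001  0.007  0.001]
0.3 [-0.054  0.001 -0.034  0.001  0.016  0.001]
0.35 [-0.082  0.001 -0.05   0.001  0.024  0.001]
0.4 [-0.111  0.001 -0.064  0.001  0.032  0.001]
0.45 [-0.141  0.001 -0.077  0.001  0.041  0.001]
0.5 [-0.171  0.001 -0.088  0.001  0.049  0.001]
0.55 [-0.201  0.001 -0.097  0.001  0.057  0.001]
0.6 [-0.232  0.001 -0.105  0.001  0.066  0.001]
0.65 [-0.264  0.    -0.111  0.001  0.074  0.001]
0.7 [-0.295  0.    -0.116  0.001  0.082  0.001]
0.75 [-0.327  0.    -0.119  0.001  0.091  0.001]
0.8 [-0.359  0.    -0.12   0.001  0.099  0.001]
0.85 [-0.39   0.    -0.12   0.001  0.107  0.001]
```

Emit:
servo_tool(series=[[[-0.013, 0, -0.009, 0, 0.004, 0, 0.6], [-0.026, 0, -0.017, 0, 0.008, 0, 0.6], [-0.04, 0, -0.026, 0, 0.012, 0, 0.6], [-0.054, 0, -0.034, 0, 0.016, 0, 0.6], [-0.068, 0, -0.042, 0, 0.02, 0, 0.6], [-0.082, 0, -0.05, 0, 0.024, 0, 0.6], [-0.096, 0, -0.057, 0, 0.028, 0, 0.6], [-0.111, 0, -0.064, 0, 0.032, 0, 0.6], [-0.126, 0, -0.071, 0, 0.036, 0, 0.6], [-0.141, 0, -0.077, 0, 0.041, 0, 0.6], [-0.156, 0, -0.083, 0, 0.045, 0, 0.6], [-0.171, 0, -0.088, 0, 0.049, 0, 0.6]]])

```text
time_s: 6.47
tool_pos: [0.5268, -0.173, 0.2025]
tool_rot: [179.8, 21.0, 177.8]
force: [-2.4, 0.4, 0.8]
grip_width: 0.0522
grasp_force: 0.7
```

```bash
python3 s.py
python3 - <<'E'
from h import *
o=get_obs(); 
for a in np.arange(.5,.86,.05): p=60+30*(a-.2); print(a.round(2),row(onbar(p,a,gap=-.003),rot(p),o))
c=cam('side'); cv2.imwrite('pics/s4.png',cv2.resize(c['frame'][100:260,230:430,::-1],None,fx=3,fy=3))
E
```

```text
6.4667 [ 0.5268 -0.173   0.2025] [179.84  21.04 177.85] [ 43.   -6.6 -21.6 115.3 -11.9  51.5 114.7] [-2.43  0.36  0.79] [0.11 0.69 0.08]
0.5 [ 0.     0.001 -0.002  0.001  0.     0.001]
0.55 [-0.028  0.001 -0.016  0.001  0.009  0.001]
0.6 [-0.058  0.001 -0.029  0.001  0.017  0.001]
0.65 [-0.088  0.001 -0.04   0.001  0.025  0.001]
0.7 [-0.118  0.001 -0.049  0.001  0.034  0.001]
0.75 [-0.149  0.001 -0.057  0.001  0.042  0.001]
0.8 [-0.18   0.001 -0.063  0.001  0.05   0.001]
0.85 [-0.212  0.001 -0.068  0.001  0.059  0.001]
```

View pics/s4.png

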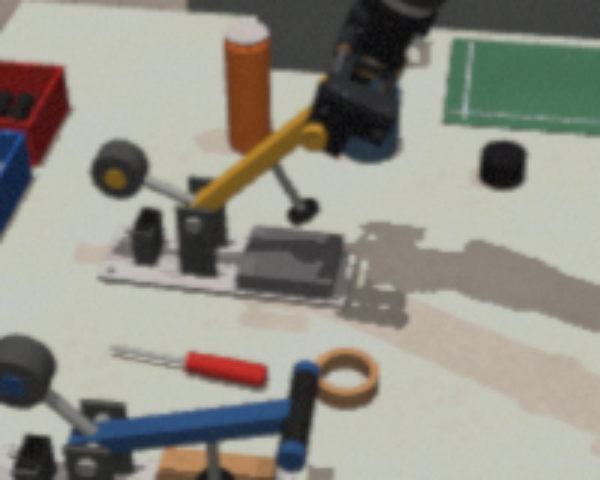

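Side crop: the arm is well raised, with the bar end at (315,135) and the foot clear of the sheets at (300,210). Force is down to 2.4 N, so it is near balance. I keep pushing at the same pace to about 0.8 rad.

Emit:
servo_tool(series=[[[-0.014, 0, -0.008, 0, 0.004, 0, 0.6], [-0.028, 0, -0.016, 0, 0.009, 0, 0.6], [-0.043, 0, -0.023, 0, 0.013, 0, 0.6], [-0.058, 0, -0.029, 0, 0.017, 0, 0.6], [-0.073, 0, -0.035, 0, 0.021, 0, 0.6], [-0.088, 0, -0.04, 0, 0.025, 0, 0.6], [-0.103, 0, -0.045, 0, 0.029, 0, 0.6], [-0.118, 0, -0.049, 0, 0.034, 0, 0.6], [-0.134, 0, -0.053, 0, 0.038, 0, 0.6], [-0.149, 0, -0.057, 0, 0.042, 0, 0.6], [-0.165, 0, -0.06, 0, 0.046, 0, 0.6], [-0.18, 0, -0.063, 0, 0.05, 0, 0.6]]])

```text
time_s: 7.52
tool_pos: [0.5699, -0.1747, 0.2389]
tool_rot: [179.8, 12.0, 177.9]
force: [-0.2, 0.2, 0.1]
grip_width: 0.0521
grasp_force: 0.0
```

```bash
python3 s.py
```

```text
7.5167 [ 0.5699 -0.1747  0.2389] [179.84  11.98 177.87] [ 40.2   3.8 -24.7  99.6  -1.5  65.3 104. ] [-0.18  0.15  0.09] [-0.    0.23 -0.05]
```

Emit:
servo_tool(series=[[[0, 0, 0, 0, 0, 0, 0.6], [0, 0, 0, 0, 0, 0, 0.6], [0, 0, 0, 0, 0, 0, 0.6], [0, 0, 0, 0, 0, 0, 0.6], [0, 0, 0, 0, 0, 0, 0.6], [0, 0, 0, 0, 0, 0, 0.6], [0, 0, 0, 0, 0, 0, 0.6], [0, 0, 0, 0, 0, 0, 0.6], [0, 0, 0, 0, 0, 0, 0.6], [0, 0, 0, 0, 0, 0, 0.6], [0, 0, 0, 0, 0, 0, 0.6], [0, 0, 0, 0, 0, 0, 0.6]]])

```text
time_s: 8.52
tool_pos: [0.5695, -0.1746, 0.2387]
tool_rot: [179.8, 12.0, 177.9]
force: [-1.2, 0.2, -0.1]
grip_width: 0.052
grasp_force: 0.0
```

```bash
python3 s.py
python3 - <<'E'
from h import *
c=cam('side'); cv2.imwrite('pics/s5.png',cv2.resize(c['frame'][60:260,180:430,::-1],None,fx=2.5,fy=2.5))
E
```

```text
8.5167 [ 0.5695 -0.1746  0.2387] [179.84  12.04 177.87] [ 40.2   3.7 -24.7  99.8  -1.5  65.2 104.1] [-1.22  0.16 -0.1 ] [-0.01  0.22  0.01]
```

View pics/s5.png

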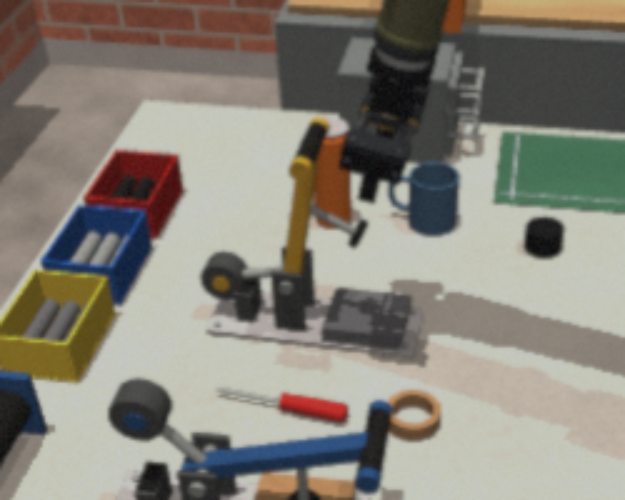

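Side crop: the yellow arm stands nearly vertical on its back stop, with the bar at (312,145). The fingers at (370,185) are free of it and the blue arm is still down. I back off, then confirm.

Emit:
servo_tool(series=[[[0.04, 0, -0.04, 0, 0, 0, 0.6], [0.1, 0, -0.1, 0, 0, 0, 0.6], [0.18, 0, -0.2, 0, 0, 0, 0.6], [0.22, 0, -0.3, 0, 0, 0, 0.6], [0.22, 0, -0.3, 0, 0, 0, 0.6], [0.22, 0, -0.3, 0, 0, 0, 0.6], [0.22, 0, -0.3, 0, 0, 0, 0.6], [0.22, 0, -0.3, 0, 0, 0, 0.6], [0.22, 0, -0.3, 0, 0, 0, 0.6], [0.22, 0, -0.3, 0, 0, 0, 0.6], [0.22, 0, -0.3, 0, 0, 0, 0.6], [0.22, 0, -0.3, 0, 0, 0, 0.6]]])

```text
time_s: 9.57
tool_pos: [0.4863, -0.1716, 0.3123]
tool_rot: [179.8, 12.0, 177.9]
force: [0.0, -0.7, -0.2]
grip_width: 0.0522
grasp_force: 0.0
```

```bash
python3 s.py
python3 - <<'E'
from h import *
c=cam('side'); cv2.imwrite('pics/s6.png',c['frame'][:,:,::-1])
E
```

```text
9.5667 [ 0.4863 -0.1716  0.3123] [179.8   11.99 177.88] [ 43.6  -8.2 -21.7 102.1  -7.5  74.4 111.1] [ 0.02 -0.73 -0.24] [ 0.05  0.25 -0.  ]
```

View pics/s6.png

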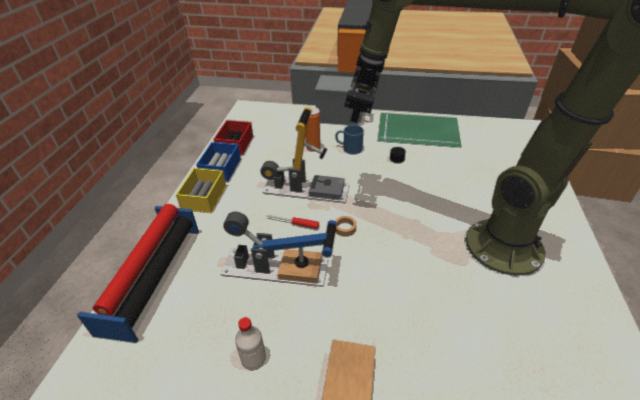

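The side view shows the yellow arm up with its bar at (306,115) and the sheets free at (327,187). The blue arm is down, the other items are where they were, and the gripper is clear.

```bash
python3 -c "
from h import *
print(env.sign_off())"
```

```text
the job is handed in; nothing more can be done
None
```

The yellow arm is up and resting on its back stop, pushed there by its bar with ungripped fingers. The blue arm is still down, nothing else on the bench looked moved in the last picture, and the job was handed in at about 9.6 s; the sign-off gave no verdict.

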